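Make up the reagent rack for the analyser

TASK

Lift the blue retainer plate by its handle straight up off the pins of the reagent rack, keeping it level, and lay it flat in the steel tray. Then make up the rack: the small red-capped and the small yellow-capped bottle each go into the small pocket directly behind the large bottle with the same cap colour, and the light-blue wash bottle goes into the large pocket between the two large bottles. All bottles stand upright on the pocket floors; the two large bottles stay in their pockets, and the small green-capped bottle belongs to another rack, so leave it where it is.

Things in the scene. Friction and masses are not known exactly. Their poses are not given: they have to be found in the camera images.
- rack: Fixed beige rack 122 x 268 x 25 mm, left or right of the tray; origin under its centre, x to its rear, y along it. Round pockets, floor at z 5 mm: 3 large (54 mm wide) in front, x -29, y -68, 0, 68 mm; 3 small (44 mm) behind them, x +31, same y. At each end (y +-122) a cheek 90 (x) x 24 mm, 70 mm high, with a steel pin on its middle, 8 mm thick, top at z 92 mm.
- retainer: Loose blue holed plate 118 x 268 x 5 mm, 0.16 kg, on the rack's cheeks and pins (10.5 mm pin holes, underside at z 70 mm), large bottles' caps through two 35 mm holes. Raised 25 mm it is clear. Origin: middle of its flat underside, axes as the rack's. White handle bar over its middle, 12 mm thick (x), 76 mm long (y), 14 mm high, centre 38 mm above the underside; legs at y +-33 mm.
- tray: Fixed shallow steel tray, 158 (x) by 306 (y) mm, rim 10 mm high and 4 mm thick, inner floor 4 mm above the bench, for the blue plate. Origin: centre of its underside, x across, y along its length, z up.
- large_red: Large white reagent bottle with red cap and red label band, straight body 38 mm diameter and 58 mm tall, then a shoulder and a cap 28 mm wide, 84 mm tall in all. It stands in the front-row pocket at one end of the rack (left or right by turns), under the plate, with the cap showing. Origin: centre of its underside, z up.
- large_yellow: Large white reagent bottle with yellow cap and yellow label band, straight body 38 mm diameter and 58 mm tall, then a shoulder and a cap 28 mm wide, 84 mm tall in all. It stands in the front-row pocket at the other end of the rack. Origin: centre of its underside, z up.
- wash: Light-blue wash bottle with white cap, straight body 38 mm diameter and 58 mm tall, then a shoulder and a cap 28 mm wide, 84 mm tall in all, about 65 g. Stands on the bench. Origin: centre of its underside, z up.
- small_red: Small white plastic bottle, straight body 28 mm diameter and 56 mm tall, then a shoulder and a cap 21 mm wide, 78 mm tall in all, about 30 g, red cap and red label band. Stands on the bench. Origin: centre of its underside, z up.
- small_yellow: Small white plastic bottle, straight body 28 mm diameter and 56 mm tall, then a shoulder and a cap 21 mm wide, 78 mm tall in all, about 30 g, yellow cap and yellow label band. Stands on the bench. Origin: centre of its underside, z up.
- small_green: Small white plastic bottle, straight body 28 mm diameter and 56 mm tall, then a shoulder and a cap 21 mm wide, 78 mm tall in all, about 30 g, green cap and green label band. Stands on the bench and stays there. Origin: centre of its underside, z up.
There are look-alikes about, which are no part of the job. What is shaped like the wash but purple is not meant.

How it is judged:
By the outcome, as a careful person would: the job done as asked, in the order asked, and still so for the second after the job is handed in, with the robot touching nothing.
It also fails if it takes over 115 s, if anything falls off the work surface, if the arm or the gripper's body presses on something with over 40 N, if the wrist force passes 120 N, or if a joint passes its speed limit or range.

ROBOT

A 6-joint arm with a two-finger parallel gripper is mounted at the origin on the work surface. World frame = base frame: x ahead of the robot, y to its left, z up, the work surface at z = 0. Lengths are in m, angles in rad, forces in N, time in s.
With the tool pointing down it reaches from about 0.15 to 0.775 m from the base axis. Payload 6.1 kg.
Tool frame: the origin (TCP) lies at the very end of the fingers, on their centre line; the grasp point (between the pads) lies 19 mm behind it; z points along the fingers, y is the line along which they close (so a half turn about z gives the same grasp; the last joint's range is limited). The gripper opens to 85 mm and grips with 20 to 120 N. Pads are 22 mm wide; open, the fingers measure 114 mm over their backs; the gripper's body (76 mm by 85 mm) begins 54 mm behind the grasp point. The pads swing forward as they close: fully open they stand 13 mm farther back than shut.
Start: joints at [-1.26, 0.126, -0.04, 1.405, 0, 1.571], TCP at [0.161, -0.5, 0.231] pointing down, gripper open.
Joint ranges: [-2.72, 2.72], [-0.95, 1.95], [-1.27, 1.35], [-1.78, 2.02], [-1.46, 1.47], [-3.14, 3.14]. Speed limits (rad/s): [2.39, 2.39, 3.01, 3.14, 3.14, 3.14].

INTERFACE

Orientations are given as a unit quaternion [x, y, z, w].
In Python, from station import env, viewer, workorder gives the robot as it stands.
- The arm moves only by the tool servo_tool, never from a script. Its argument "rows" is a list of rows, each an object of numbers: "x", "y", "z": the shift along the tool's x, y, z each as a share of 40 cm, from -1 to 1; "yaw": the turn about the tool's z as a share of 180 degrees, from -1 to 1. In form: [{"x": .., "y": .., "z": .., "yaw": ..}, ...]. A call has 1 to 8 rows; each row is the pose to reach, as a shift and turn from the pose commanded when the call began, along the tool's axes at that moment, turning the shorter way round; what a row does not reach only later rows make up. A row lasts 1/8 s, in which the tool goes at most 62.5 mm and 10.7 degrees, less where a joint would pass 70% of its speed; a pose out of reach is approached as far as the arm can. A call with a number of a shift or a turn outside -1 to 1 is refused whole. A call with a gripper value outside its range is refused whole. "jaw" is the opening, from 0 (shut) to 1 (fully open), set as the call begins (left out, the last holds). The fingers move at their own pace and stop on an object; "grip_force" is the grip in N (left out, the last holds). Time passes only in rows, so rows that repeat a pose let the fingers close. It gives the time, the measured TCP pose, the force, the opening and the grip force at its end, in the units of the state.
- env.get_state(): the state, without advancing time (a new reading comes with each control period).
- viewer.camera(name): name is "scene" or "side" or "wrist"; returns a dict with "color" (400x640x3 uint8, red, green, blue), "fx", "fy", "cx", "cy" (pixels), "k1" (the pictures are not rectified: a ray, as slopes to the right and down, at radius r is drawn at 1 + k1 r^2 times it, then the intrinsics apply), "cam_to_world" (4x4, takes a point from camera to world coordinates); the wrist camera has in their place "hand_eye" (4x4, takes a point from camera to tool coordinates, whose origin is the TCP and whose axes are the flange's). Camera axes: x right, y up, looking along -z (the intrinsics and any distortion apply to the point x, -y, -z); pixel columns grow to the right and rows downward; lengths in m; the calibration is good to about 2 mm. A picture is of the moment at which its call begins: read the wrist's pose just before it. There is no depth.
- workorder.close_job(): hands the job in; it is judged then, once.
The state is a dict: "time": time; "joint_positions": joint angles; "qvel": joint speeds; "joint_torque": joint torques, N m; "eef_pos": TCP position; "eef_rot": TCP orientation; "force": force on the tool from outside, world axes, zero at the start; "moment": the same for the moment, N m; "finger_gap": opening from 0.0 (shut) to 1.0 (fully open); "gripper_force": force on a finger pad.
Only numpy, scipy, OpenCV 4.12 (cv2) and the standard library are available. Lean on these libraries where they do the work, as an engineer would, in place of code of your own. Each camera call takes 0.05 s, during which the arm holds its last target. There are 200 camera calls.

## Working session

There is one attempt and no reset: what is moved stays moved. The work goes in short steps, Python scripts to look and compute and a tool call to move; the robot and the scene stay as the last step left them, time stands still between calls to the robot, and variables do not carry over. Pictures are saved under pics/ and viewed, at most 14 in all, crops included, and the job is handed in when it is done.

Besides the shell and the picture viewer there is one more tool, called after "Request:" as name([rows], argument=value, ...), one row to a line, values as JSON. servo_tool: Moves the arm, as the interface text tells. Its arguments: {"type":"object","properties":{"rows":{"type":"array","items":{"type":"object","properties":{"x":{"type":"number","minimum":-1,"maximum":1},"y":{"type":"number","minimum":-1,"maximum":1},"z":{"type":"number","minimum":-1,"maximum":1},"yaw":{"type":"number","minimum":-1,"maximum":1}}}},"jaw":{"type":"number"},"grip_force":{"type":"number"}},"required":["rows"]}

```bash
ls; mkdir -p pics
python3 - <<'E'
from station import env, viewer
import cv2
s=env.get_state(); print(s['eef_pos'],s['eef_rot'],s['time'])
import numpy as np
for n in ("scene","side"):
    c=viewer.camera(n); cv2.imwrite(f"pics/{n}0.png",c["color"][:,:,::-1]); print(n,c["fx"],c["cx"],c["cy"],c["k1"],np.round(c["cam_to_world"],3).tolist())
E
```

```text
pics
[ 0.16043229 -0.49946578  0.23052137] [ 9.87949223e-01  1.54776287e-01 -1.32125142e-04 -7.84816943e-04] 0.0
scene 407.43295550928565 320.3020607949296 200.64638547735154 -0.00561012061646943 [[-0.43, -0.678, 0.596, 1.113], [0.903, -0.322, 0.285, 0.31], [-0.001, 0.661, 0.75, 0.835], [0.0, 0.0, 0.0, 1.0]]
side 502.7167728702446 319.48292334314726 201.908365632945 0.013501167933720052 [[-0.83, 0.392, -0.397, 0.076], [-0.557, -0.606, 0.568, 0.616], [-0.018, 0.692, 0.721, 0.843], [0.0, 0.0, 0.0, 1.0]]
```

View pics/scene0.png

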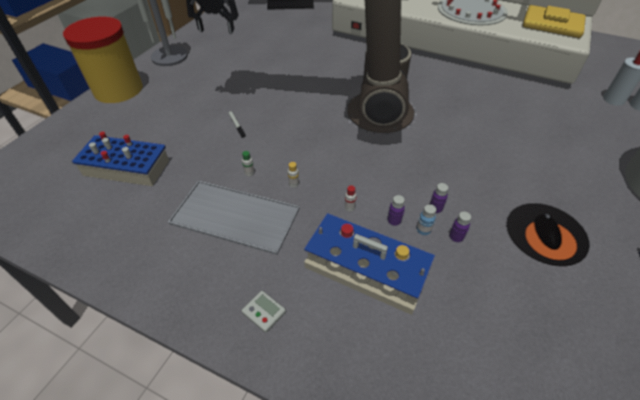

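View pics/side0.png

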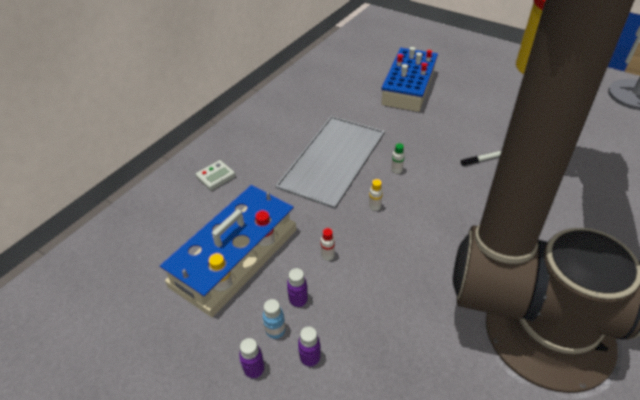

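The scene view shows the rack with blue plate at about (368,262), its caps red (347,230) and yellow (403,252), and the tray at (235,215). Small bottles: green (247,160), yellow (293,172), red (351,195). Three purple look-alikes stand at (397,208), (440,195) and (460,225), around the light-blue wash at (428,219). The side view has the wash at (273,318), small red (327,243), small yellow (377,193) and handle (229,225).

```bash
cat > h.py <<'E'
import numpy as np, cv2
from scipy.spatial.transform import Rotation as R
from station import env, viewer
def look(n, save=None):
    s=env.get_state(); c=viewer.camera(n)
    if n=="wrist":
        T=np.eye(4); T[:3,:3]=R.from_quat(s['eef_rot']).as_matrix(); T[:3,3]=s['eef_pos']; c["cam_to_world"]=T@np.array(c["hand_eye"])
    c["hsv"]=cv2.cvtColor(np.ascontiguousarray(c["color"]),cv2.COLOR_RGB2HSV)
    if save: cv2.imwrite(f"pics/{save}.png",c["color"][:,:,::-1])
    return c
def ray(c,px):
    K=np.array([[c["fx"],0,c["cx"]],[0,c["fy"],c["cy"]],[0,0,1]])
    u=cv2.undistortPoints(np.array([[px]],float),K,np.array([c["k1"],0,0,0,0.]))[0,0]
    M=np.array(c["cam_to_world"]); d=M[:3,:3]@[u[0],-u[1],-1]; return M[:3,3],d/np.linalg.norm(d)
def plane(c,px,z):
    o,d=ray(c,px); return o+d*(z-o[2])/d[2]
def tri(cs,ps):
    A=0;b=0;L=[]
    for c,p in zip(cs,ps):
        o,d=ray(c,p); P=np.eye(3)-np.outer(d,d); A=A+P; b=b+P@o; L.append((o,P))
    x=np.linalg.solve(A,b); return x, max(np.linalg.norm(P@(x-o)) for o,P in L)
def proj(c,p):
    M=np.linalg.inv(np.array(c["cam_to_world"])); q=M[:3,:3]@p+M[:3,3]; u=np.array([q[0],-q[1]])/-q[2]
    u=u*(1+c["k1"]*(u@u)); return np.array([c["fx"]*u[0]+c["cx"],c["fy"]*u[1]+c["cy"]])
HS=dict(red=[((0,150,90),(6,255,255)),((174,150,90),(180,255,255))],yellow=[((17,130,110),(32,255,255))],green=[((50,90,40),(85,255,255))],
 blue=[((105,150,50),(120,255,255))],purple=[((125,90,30),(150,255,255))],lblue=[((92,40,90),(112,140,255))],white=[((0,0,150),(180,40,255))])
def blobs(c,col,amin=15,box=None):
    m=sum(cv2.inRange(c["hsv"],np.array(a),np.array(b)) for a,b in HS[col])
    if box is not None:
        k=np.zeros_like(m); x0,y0,x1,y1=box; k[y0:y1,x0:x1]=1; m=m*k
    n,_,st,ce=cv2.connectedComponentsWithStats(m)
    return m,[(int(st[i,4]),tuple(st[i,:4]),ce[i].round(1)) for i in range(1,n) if st[i,4]>=amin]
E
python3 - <<'E'
from h import *
cs=look("scene"),look("side")
box=((160,130,500,320),(150,100,430,390))
for col in HS:
    for c,b in zip(cs,box):
        m,B=blobs(c,col,12,b)
        print(col,[(a,tuple(map(int,r)),tuple(map(float,e))) for a,r,e in B])
        if col=="blue":
            p=np.argwhere(m)[:,::-1]; h=cv2.convexHull(p.astype(np.int32)); print(cv2.approxPolyDP(h,6,True)[:,0].tolist())
E
```

```text
red [(36, (348, 186, 7, 8), (350.8, 189.1)), (99, (342, 225, 11, 12), (346.6, 230.1))]
red [(137, (256, 212, 13, 13), (261.9, 217.8)), (94, (323, 228, 9, 12), (327.1, 233.8))]
yellow [(42, (289, 162, 7, 9), (292.0, 165.7)), (117, (397, 246, 12, 13), (402.1, 252.1))]
yellow [(97, (372, 179, 10, 12), (376.2, 184.4)), (16, (370, 196, 10, 4), (374.4, 197.9)), (191, (209, 254, 15, 16), (216.2, 261.5))]
green [(41, (243, 151, 6, 8), (245.7, 154.7))]
green [(69, (395, 143, 9, 10), (399.1, 147.6))]
blue [(24, (160, 145, 4, 8), (161.2, 147.7)), (3794, (306, 215, 128, 82), (371.4, 256.2))]
[[418, 295], [307, 250], [160, 145], [432, 255]]
blue [(4510, (161, 186, 132, 109), (224.6, 240.6))]
[[292, 207], [205, 294], [161, 266], [250, 186]]
purple [(171, (431, 192, 16, 20), (438.4, 201.1)), (213, (388, 205, 16, 20), (395.1, 215.0)), (241, (450, 220, 19, 22), (458.3, 231.4))]
purple [(363, (287, 282, 20, 25), (297.4, 294.6)), (384, (298, 340, 22, 26), (309.4, 354.0)), (409, (240, 349, 24, 29), (252.8, 365.5))]
lblue [(12, (321, 213, 7, 10), (323.7, 217.8)), (159, (419, 212, 17, 15), (426.4, 220.0))
[... 1067 characters left out ...]
 49), (361.5, 284.4)), (15, (331, 263, 7, 4), (333.7, 264.7)), (19, (357, 274, 8, 5), (360.2, 276.1)), (22, (384, 286, 9, 5), (387.5, 288.0)), (336, (243, 292, 41, 28), (260.9, 309.8))]
white [(1209, (150, 100, 59, 43), (170.0, 114.4)), (4429, (280, 119, 101, 86), (331.3, 161.4)), (21, (393, 152, 7, 5), (395.6, 154.4)), (532, (196, 160, 38, 27), (214.9, 172.9)), (27, (370, 188, 9, 7), (373.7, 192.0)), (189, (213, 207, 34, 28), (227.7, 220.6)), (36, (320, 237, 12, 8), (324.8, 241.5)), (29, (193, 248, 8, 7), (197.0, 251.3)), (160, (288, 268, 16, 13), (295.6, 273.8)), (185, (263, 299, 17, 14), (271.0, 305.4)), (214, (300, 326, 17, 16), (307.9, 333.3)), (219, (240, 338, 17, 16), (247.8, 345.2))]
```

Run:
```python
from h import *
cs=look("scene"),look("side")
pt=dict(small_red=((350.8,189.1),(327.1,233.8)),large_red=((346.6,230.1),(261.9,217.8)),small_yel=((292,165.7),(376.2,184.4)),large_yel=((402.1,252.1),(216.2,261.5)),
green=((245.7,154.7),(399.1,147.6)),washcap=((429.7,208.7),(271,305.4)),p1=((398.5,199),(295.6,273.8)),p2=((442.2,186.7),(307.9,333.3)),p3=((464.7,215.6),(247.8,345.2)),handle=((370,241.7),(227.7,220.6)))
for k,p in pt.items():
    x,e=tri(cs,p); print(k,x.round(4),round(e,4))
Q=[]
for c,b in zip(cs,((300,200,450,310),(150,100,300,300))):
    m,_=blobs(c,"blue",12,b); h=cv2.convexHull(np.argwhere(m)[:,::-1].astype(np.int32))
    q=cv2.approxPolyDP(h,7,True)[:,0]; print(q.tolist()); Q.append(q)
W=[[plane(c,p,.075) for p in q] for c,q in zip(cs,Q)]
for w in W: print(np.round(w,3).tolist())
for c,b,lo in zip(cs,((165,175,305,255),(270,110,390,210)),(0,0)):
    g=cv2.cvtColor(c["color"],cv2.COLOR_RGB2GRAY)[b[1]:b[3],b[0]:b[2]]
    t,m=cv2.threshold(cv2.GaussianBlur(g,(3,3),0),0,255,cv2.THRESH_OTSU)
    n=max(cv2.findContours(m,0,2)[0],key=cv2.contourArea); h=cv2.convexHull(n)
    q=cv2.approxPolyDP(h,7,True)[:,0]+b[:2]; print("tray",q.tolist(),np.round([plane(c,p,.01)[:2] for p in q],3).tolist())
```

```text
small_red [0.4375 0.0736 0.0712] 0.0005
large_red [0.569  0.117  0.0796] 0.0
small_yel [ 0.4251 -0.1039  0.0705] 0.0003
large_yel [0.5724 0.2523 0.0796] 0.0003
green [ 0.4411 -0.2414  0.0705] 0.0002
washcap [0.4248 0.2734 0.0826] 0.0006
p1 [0.4278 0.1954 0.0832] 0.0006
p2 [0.3398 0.2824 0.0827] 0.0005
p3 [0.4103 0.3546 0.0828] 0.0006
handle [0.5993 0.1823 0.1126] 0.0014
[[433, 256], [415, 296], [305, 249], [328, 214]]
[[292, 207], [205, 294], [161, 266], [250, 186]]
[[0.55, 0.317, 0.075], [0.662, 0.31, 0.075], [0.655, 0.052, 0.075], [0.54, 0.056, 0.075]]
[[0.538, 0.056, 0.075], [0.543, 0.316, 0.075], [0.656, 0.315, 0.075], [0.652, 0.054, 0.075]]
tray [[172, 221], [200, 183], [296, 208], [274, 251]] [[0.686, -0.32], [0.543, -0.337], [0.509, -0.051], [0.654, -0.035]]
tray [[380, 133], [334, 204], [280, 186], [332, 119]] [[0.54, -0.335], [0.502, -0.052], [0.641, -0.032], [0.679, -0.318]]
```

```bash
cat >> h.py <<'E'
def go(x,y,z,head=None):
    "shift to a world TCP target and heading of tool x (deg), in servo units"
    s=env.get_state(); M=R.from_quat(s['eef_rot']).as_matrix(); d=M.T@(np.array([x,y,z])-s['eef_pos'])/.4
    h=np.degrees(np.arctan2(M[1,0],M[0,0])); dy=0 if head is None else -((head-h+180)%360-180)/180
    print("t%.1f"%s['time'],s['eef_pos'].round(4),"head %.2f tilt %.4f"%(h,np.hypot(*M[:2,2])),"-> x %.3f y %.3f z %.3f yaw %.4f"%(*d,dy),"F",np.round(s['force'],1),"gap %.3f"%s['finger_gap'])
E
python3 - <<'E'
from h import *
go(.38,-.16,.28,53); go(.598,.184,.28,88.6)
E
```

```text
t0.3 [ 0.1605 -0.4997  0.231 ] head 17.81 tilt 0.0006 -> x 0.782 y -0.641 z -0.122 yaw -0.1955 F [ 0.6 -1.   0.2] gap 1.001
t0.3 [ 0.1605 -0.4997  0.231 ] head 17.81 tilt 0.0006 -> x 1.564 y -1.293 z -0.122 yaw -0.3933 F [ 0.6 -1.   0.2] gap 1.001
```

Request:
servo_tool([
  {"x": 0.782, "y": -0.641, "z": -0.122, "yaw": -0.1955},
  {"x": 0.782, "y": -0.641, "z": -0.122, "yaw": -0.1955},
  {"x": 0.782, "y": -0.641, "z": -0.122, "yaw": -0.1955},
  {"x": 0.782, "y": -0.641, "z": -0.122, "yaw": -0.1955},
  {"x": 0.782, "y": -0.641, "z": -0.122, "yaw": -0.1955},
  {"x": 0.782, "y": -0.641, "z": -0.122, "yaw": -0.1955},
  {"x": 0.782, "y": -0.641, "z": -0.122, "yaw": -0.1955},
  {"x": 0.782, "y": -0.641, "z": -0.122, "yaw": -0.1955},
], jaw=1)

```text
time: 1.3
eef_pos: [0.3809, -0.1584, 0.2804]
eef_rot: [0.894, 0.448, 0.0, 0.0]
force: [0.3, -0.6, -0.1]
finger_gap: 1.002
gripper_force: 0.0
```

Run:
```python
from h import *
go(.598,.184,.28,88.6)
```

```text
t1.3 [ 0.3809 -0.1584  0.2804] head 53.25 tilt 0.0006 -> x 1.011 y -0.077 z 0.001 yaw -0.1964 F [ 0.3 -0.6 -0.1] gap 1.002
```

Request:
servo_tool([
  {"x": 1.0, "y": -0.077, "z": 0, "yaw": -0.1964},
  {"x": 1.0, "y": -0.077, "z": 0, "yaw": -0.1964},
  {"x": 1.0, "y": -0.077, "z": 0, "yaw": -0.1964},
  {"x": 1.0, "y": -0.077, "z": 0, "yaw": -0.1964},
  {"x": 1.0, "y": -0.077, "z": 0, "yaw": -0.1964},
  {"x": 1.0, "y": -0.077, "z": 0, "yaw": -0.1964},
  {"x": 1.0, "y": -0.077, "z": 0, "yaw": -0.1964},
  {"x": 1.0, "y": -0.077, "z": 0, "yaw": -0.1964},
])

```text
time: 2.3
eef_pos: [0.5969, 0.1784, 0.2784]
eef_rot: [0.717, 0.697, -0.001, -0.0]
force: [-1.2, -0.6, 0.5]
finger_gap: 1.001
gripper_force: 0.0
```

Run:
```python
from h import *
go(.598,.184,.28,88.6)
c=look("wrist","w1"); print(np.round(c["hand_eye"],3).tolist(),c["fx"])
print("bar mid expected",proj(c,np.array([.599,.184,.115])))
print(env.get_state()['joint_positions'])
```

```text
t2.3 [0.5969 0.1784 0.2784] head 88.41 tilt 0.0022 -> x 0.014 y 0.002 z -0.004 yaw -0.0010 F [-1.2 -0.6  0.5] gap 1.001
[[0.0, 0.951, 0.309, 0.079], [1.0, -0.0, -0.0, 0.0], [-0.0, 0.309, -0.951, -0.143], [0.0, 0.0, 0.0, 1.0]] 328.9548113327381
bar mid expected [317.33530213 173.89445585]
[ 2.89271744e-01  3.27847590e-01  3.19997564e-01  1.56473429e+00
 -4.74612969e-04  1.88887916e+00]
```

View pics/w1.png

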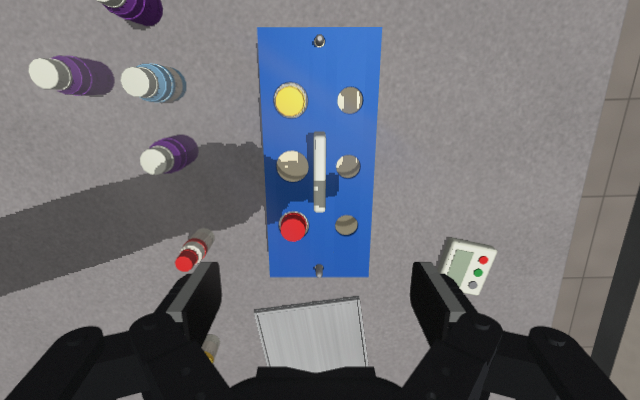

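The wrist view shows the plate from (258,27) to (381,277) and the bar from (319,132) to (319,212). Pins are at (320,41) and (320,269), the yellow cap at (290,100), the red cap at (293,226), and the wash at (140,82) with purple neighbours. I'll measure from this view.

Run:
```python
from h import *
c=look("wrist"); 
m,B=blobs(c,"white",30,(305,120,335,225)); print(B)
g=cv2.inRange(c["hsv"],(0,0,70),(180,90,255)); g[:, :308]=0; g[:,333:]=0; g[:125]=0; g[222:]=0
n=max(cv2.findContours(g,0,2)[0],key=cv2.contourArea); r=cv2.minAreaRect(n); bx=cv2.boundingRect(n); print(r,bx)
for y in (bx[1],bx[1]+bx[3]-1): print("bar end",plane(c,(r[0][0],y),.115).round(4))
for col,b,z in (("yellow",(260,70,330,130),.089),("red",(260,200,330,250),.089)):
    m,B=blobs(c,col,100,b); 
    for a in B: print(col,a[2],plane(c,a[2],z).round(4))
for p in ((320,41),(319.5,270)): print("pin",plane(c,p,.092).round(4))
s,d=look("scene"),look("side")
print("bar tri",tri((c,s,d),(r[0],(370,241.7),(227.7,220.6))))
```

```text
[(518, (np.int32(314), np.int32(135), np.int32(12), np.int32(47)), array([319.8, 157.5])), (33, (np.int32(315), np.int32(206), np.int32(9), np.int32(5)), array([318.4, 208.4]))]
((320.0, 170.0), (80.0, 12.0), 90.0) (314, 130, 13, 81)
bar end [0.6021 0.224  0.115 ]
bar end [0.6002 0.1461 0.115 ]
yellow [289.9  99.8] [0.5739 0.2507 0.089 ]
red [293.5 225.6] [0.5709 0.1194 0.089 ]
pin [0.6042 0.3009 0.092 ]
pin [0.598  0.0656 0.092 ]
bar tri (array([0.60003231, 0.18356242, 0.11265522]), np.float64(0.00279753695252333))
```

Run:
```python
from h import *
go(.6005,.185,.091,88.5)
```

```text
t2.5 [0.5958 0.1764 0.2804] head 88.26 tilt 0.0003 -> x 0.022 y 0.011 z 0.474 yaw -0.0013 F [-0.6 -0.2  0.1] gap 1.003
```

Request:
servo_tool([
  {"x": 0.022, "y": 0.011, "z": 0.1, "yaw": -0.0013},
  {"x": 0.022, "y": 0.011, "z": 0.25, "yaw": -0.0013},
  {"x": 0.022, "y": 0.011, "z": 0.35, "yaw": -0.0013},
  {"x": 0.022, "y": 0.011, "z": 0.42, "yaw": -0.0013},
  {"x": 0.022, "y": 0.011, "z": 0.474, "yaw": -0.0013},
  {"x": 0.022, "y": 0.011, "z": 0.474, "yaw": -0.0013},
])

```text
time: 3.25
eef_pos: [0.5993, 0.185, 0.0894]
eef_rot: [0.716, 0.698, -0.001, -0.001]
force: [-0.9, -0.0, -0.3]
finger_gap: 1.0
gripper_force: 0.0
```

Run:
```python
from h import *
go(.6005,.185,.091,88.5)
c=look("wrist","w2")
```

```text
t3.2 [0.5993 0.185  0.0894] head 88.50 tilt 0.0029 -> x 0.000 y 0.003 z -0.004 yaw -0.0000 F [-0.9 -0.  -0.3] gap 1.000
```

View pics/w2.png

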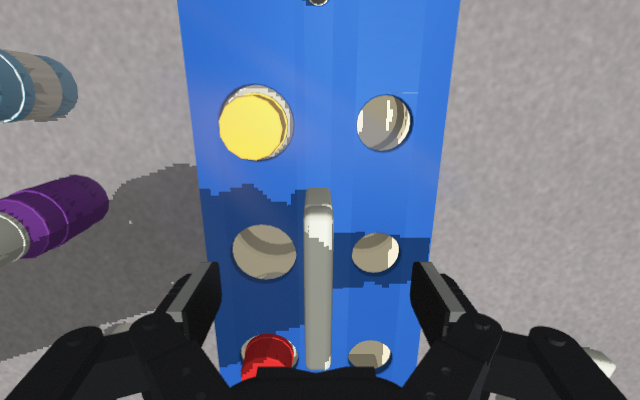

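The bar is centred at column 318 between fingers at about 220 and 410, so it is about 1 mm off. I'll shift slightly and close.

Request:
servo_tool([
  {"y": 0.003, "z": -0.002},
  {"y": 0.003, "z": -0.002},
  {"y": 0.003, "z": -0.002},
  {"y": 0.003, "z": -0.002},
  {"y": 0.003, "z": -0.002},
  {"y": 0.003, "z": -0.002},
  {"y": 0.003, "z": -0.002},
  {"y": 0.003, "z": -0.002},
], jaw=0, grip_force=70)

```text
validation failed for argument at $.ro...
```

Request:
servo_tool([
  {"x": 0, "y": 0.003, "z": -0.002, "yaw": 0},
  {"x": 0, "y": 0.003, "z": -0.002, "yaw": 0},
  {"x": 0, "y": 0.003, "z": -0.002, "yaw": 0},
  {"x": 0, "y": 0.003, "z": -0.002, "yaw": 0},
  {"x": 0, "y": 0.003, "z": -0.002, "yaw": 0},
  {"x": 0, "y": 0.003, "z": -0.002, "yaw": 0},
  {"x": 0, "y": 0.003, "z": -0.002, "yaw": 0},
  {"x": 0, "y": 0.003, "z": -0.002, "yaw": 0},
], jaw=0, grip_force=70)

```text
time: 4.3
eef_pos: [0.6018, 0.1867, 0.0918]
eef_rot: [0.716, 0.698, 0.0, -0.0]
force: [-2.6, 0.0, 6.4]
finger_gap: 0.125
gripper_force: 69.4
```

Request:
servo_tool([
  {"x": 0, "y": 0, "z": -0.01, "yaw": 0},
  {"x": 0, "y": 0, "z": -0.03, "yaw": 0},
  {"x": 0, "y": 0, "z": -0.05, "yaw": 0},
  {"x": 0, "y": 0, "z": -0.08, "yaw": 0},
  {"x": 0, "y": 0, "z": -0.11, "yaw": 0},
  {"x": 0, "y": 0, "z": -0.15, "yaw": 0},
  {"x": 0, "y": 0, "z": -0.2, "yaw": 0},
  {"x": 0, "y": 0, "z": -0.2, "yaw": 0},
])

```text
time: 5.3
eef_pos: [0.6031, 0.1869, 0.1738]
eef_rot: [0.716, 0.698, 0.002, 0.001]
force: [0.6, 0.5, -1.1]
finger_gap: 0.122
gripper_force: 68.7
```

Run:
```python
from h import *
go(.597,0,.172,93); go(.594,-.185,.172,97)
c=look("side"); cv2.imwrite("pics/s2.png",cv2.resize(c["color"][120:330,120:440,::-1],None,fx=2,fy=2))
```

```text
t5.3 [0.6031 0.1869 0.1738] head 88.58 tilt 0.0040 -> x -0.467 y -0.004 z 0.004 yaw -0.0245 F [ 0.6  0.5 -1.1] gap 0.122
t5.3 [0.6031 0.1869 0.1738] head 88.58 tilt 0.0040 -> x -0.930 y 0.000 z 0.003 yaw -0.0468 F [ 0.6  0.5 -1.1] gap 0.122
```

View pics/s2.png

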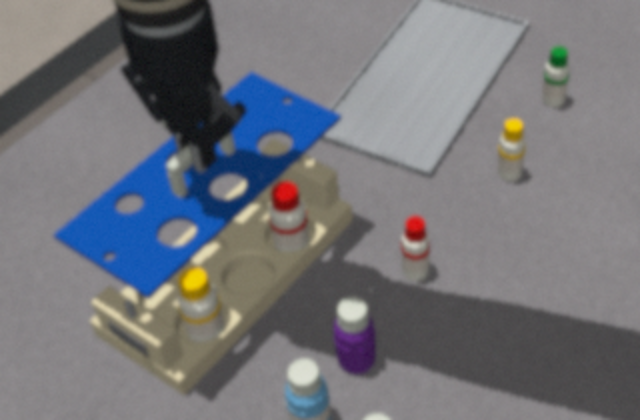

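The plate is lifted level at (200,185 in crop), and both large bottles are still in their pockets. Carrying it to the tray.

Request:
servo_tool([
  {"x": -0.05, "y": 0, "z": 0, "yaw": 0},
  {"x": -0.16, "y": 0, "z": 0, "yaw": -0.01},
  {"x": -0.3, "y": 0, "z": 0, "yaw": -0.02},
  {"x": -0.44, "y": 0, "z": 0, "yaw": -0.03},
  {"x": -0.58, "y": 0, "z": 0, "yaw": -0.04},
  {"x": -0.72, "y": 0, "z": 0, "yaw": -0.0468},
  {"x": -0.85, "y": 0, "z": 0, "yaw": -0.0468},
  {"x": -0.93, "y": 0, "z": 0, "yaw": -0.0468},
])

```text
time: 6.35
eef_pos: [0.5912, -0.1887, 0.1703]
eef_rot: [0.664, 0.748, -0.001, -0.001]
force: [0.0, 0.9, -1.2]
finger_gap: 0.123
gripper_force: 68.6
```

Request:
servo_tool([
  {"x": 0, "y": 0, "z": 0.02, "yaw": 0},
  {"x": 0, "y": 0, "z": 0.05, "yaw": 0},
  {"x": 0, "y": 0, "z": 0.08, "yaw": 0},
  {"x": 0, "y": 0, "z": 0.1, "yaw": 0},
  {"x": 0, "y": 0, "z": 0.1, "yaw": 0},
])

```text
time: 6.98
eef_pos: [0.5923, -0.1845, 0.1303]
eef_rot: [0.662, 0.749, -0.0, -0.001]
force: [-0.7, 0.2, -1.8]
finger_gap: 0.126
gripper_force: 68.6
```

Run:
```python
from h import *
go(.594,-.185,.06,97)
c=look("wrist","w3")
for n in("scene","side"): look(n,n+"3")
```

```text
t7.0 [ 0.5923 -0.1845  0.1303] head 97.07 tilt 0.0017 -> x -0.002 y 0.004 z 0.176 yaw 0.0004 F [-0.7  0.2 -1.8] gap 0.126
```

View pics/w3.png

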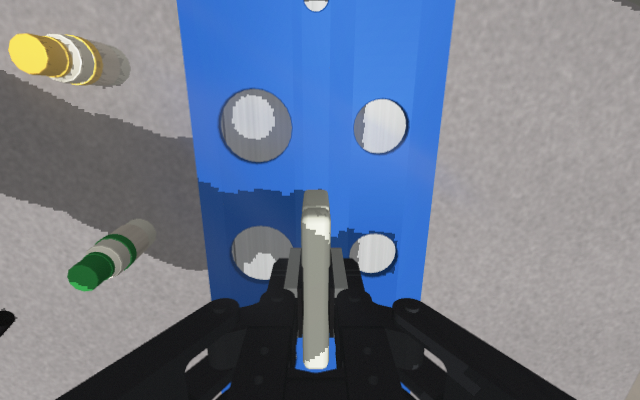

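Plate held level; the tray lies beneath it, seen through the holes at (255,120) and (380,125). Lowering.

Request:
servo_tool([
  {"x": 0, "y": 0.004, "z": 0.05, "yaw": 0},
  {"x": 0, "y": 0.004, "z": 0.11, "yaw": 0},
  {"x": 0, "y": 0.004, "z": 0.17, "yaw": 0},
  {"x": 0, "y": 0.004, "z": 0.21, "yaw": 0},
  {"x": 0, "y": 0.004, "z": 0.23, "yaw": 0},
  {"x": 0, "y": 0.004, "z": 0.245, "yaw": 0},
  {"x": 0, "y": 0.004, "z": 0.256, "yaw": 0},
  {"x": 0, "y": 0.004, "z": 0.258, "yaw": 0},
])

```text
time: 8.12
eef_pos: [0.5945, -0.1852, 0.0282]
eef_rot: [0.663, 0.749, 0.0, 0.0]
force: [-0.8, 0.1, -1.8]
finger_gap: 0.126
gripper_force: 68.6
```

Run:
```python
from h import *
go(.594,-.185,.0265,97)
c=look("side"); a=c["color"][90:230,250:450,::-1]
d=look("scene"); b=d["color"][160:270,150:320,::-1]
a=cv2.resize(a,(600,420),interpolation=2); b=cv2.resize(b,(600,388),interpolation=2)
cv2.imwrite("pics/m4.png",cv2.resize(np.vstack([a,b])[:, :],None,fx=.74,fy=.74))
```

```text
t8.1 [ 0.5945 -0.1852  0.0282] head 97.01 tilt 0.0002 -> x 0.001 y -0.001 z 0.004 yaw 0.0000 F [-0.8  0.1 -1.8] gap 0.126
```

View pics/m4.png

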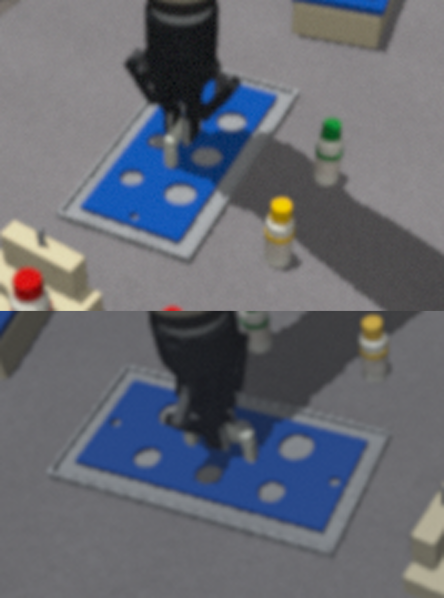

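Both views show the plate centred inside the tray rim. Lower the last 2 mm, check contact, release.

Request:
servo_tool([
  {"x": 0, "y": 0, "z": 0.003, "yaw": 0},
  {"x": 0, "y": 0, "z": 0.006, "yaw": 0},
  {"x": 0, "y": 0, "z": 0.006, "yaw": 0},
])

```text
time: 8.6
eef_pos: [0.5944, -0.1852, 0.0258]
eef_rot: [0.663, 0.749, 0.0, 0.0]
force: [0.3, 0.6, -0.8]
finger_gap: 0.123
gripper_force: 68.6
```

Request:
servo_tool([
  {"x": 0, "y": 0, "z": 0, "yaw": 0},
  {"x": 0, "y": 0, "z": 0, "yaw": 0},
  {"x": 0, "y": 0, "z": 0, "yaw": 0},
  {"x": 0, "y": 0, "z": 0, "yaw": 0},
], jaw=0.6)

```text
time: 9.1
eef_pos: [0.5944, -0.1851, 0.0258]
eef_rot: [0.663, 0.749, 0.0, 0.0]
force: [0.2, -0.4, 0.5]
finger_gap: 0.602
gripper_force: 0.0
```

Request:
servo_tool([
  {"x": 0, "y": 0, "z": -0.05, "yaw": 0},
  {"x": 0, "y": 0, "z": -0.2, "yaw": 0},
  {"x": 0, "y": 0, "z": -0.35, "yaw": 0},
  {"x": 0, "y": 0, "z": -0.5, "yaw": 0},
  {"x": 0, "y": 0, "z": -0.5, "yaw": 0},
])

```text
time: 9.72
eef_pos: [0.5965, -0.1858, 0.2319]
eef_rot: [0.663, 0.749, 0.002, 0.005]
force: [0.9, 0.5, -0.4]
finger_gap: 0.599
gripper_force: 0.0
```

Run:
```python
from h import *
go(.594,-.185,.0265,97)
c=look("wrist","w5")
```

```text
t9.7 [ 0.5965 -0.1858  0.2319] head 97.01 tilt 0.0100 -> x 0.005 y -0.011 z 0.514 yaw 0.0000 F [ 0.9  0.5 -0.4] gap 0.599
```

View pics/w5.png

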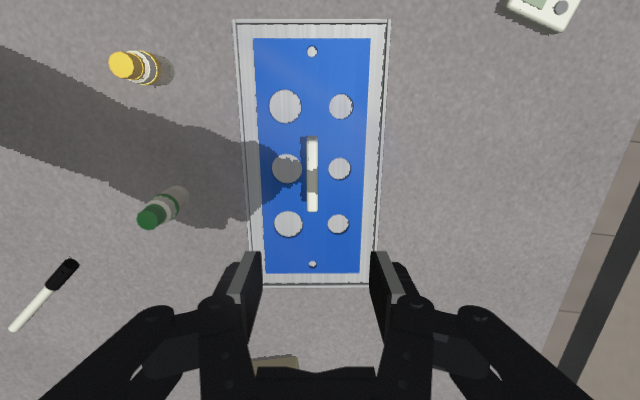

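The plate lies flat and centred in the tray, its outline (253,38)–(370,272) inside the rim. Small yellow cap is at (122,65). Next is small yellow, held with the closing axis diagonal for clearance in the rack.

Run:
```python
from h import *
c=look("wrist"); s,d=look("scene"),look("side")
m,B=blobs(c,"yellow",50,(80,40,140,95)); B.sort(key=lambda b:-b[0]); p=B[0][2]; print(B[0],plane(c,p,.076))
q=[max(blobs(k,"yellow",12,b)[1])[2] for k,b in ((s,(280,155,305,180)),(d,(365,170,390,192)))]
print(tri((c,s,d),(p,*q)))
go(.427,-.104,.18,133)
```

```text
(522, (np.int32(109), np.int32(53), np.int32(26), np.int32(26)), array([121.5,  65. ])) [ 0.42545704 -0.10540747  0.076     ]
(array([ 0.42440717, -0.1046711 ,  0.07115044]), np.float64(0.0015611037610665664))
t9.9 [ 0.5938 -0.185   0.2241] head 97.01 tilt 0.0025 -> x 0.252 y -0.389 z 0.111 yaw -0.2000 F [-0.7 -0.1 -0.7] gap 0.597
```

Request:
servo_tool([
  {"x": 0.257, "y": -0.385, "z": 0.111, "yaw": -0.2},
  {"x": 0.257, "y": -0.385, "z": 0.111, "yaw": -0.2},
  {"x": 0.257, "y": -0.385, "z": 0.111, "yaw": -0.2},
  {"x": 0.257, "y": -0.385, "z": 0.111, "yaw": -0.2},
  {"x": 0.257, "y": -0.385, "z": 0.111, "yaw": -0.2},
], jaw=0.9)

```text
time: 10.55
eef_pos: [0.4276, -0.1014, 0.1801]
eef_rot: [0.399, 0.917, -0.0, -0.001]
force: [0.2, 0.2, 0.0]
finger_gap: 0.898
gripper_force: 0.0
```

Run:
```python
from h import *
go(.425,-.105,.027,133)
c=look("wrist")
B=[b for b in blobs(c,"yellow",50)[1]]; print([(b[0],b[2],plane(c,b[2],.076).round(4)) for b in B if b[0]>200])
```

```text
t10.6 [ 0.4276 -0.1014  0.1801] head 132.98 tilt 0.0020 -> x -0.003 y -0.010 z 0.383 yaw -0.0001 F [0.2 0.2 0. ] gap 0.898
[(650, array([310.4, 198.1]), array([ 0.4244, -0.1037,  0.076 ]))]
```

Request:
servo_tool([
  {"x": -0.003, "y": -0.007, "z": 0.1, "yaw": 0},
  {"x": -0.003, "y": -0.007, "z": 0.22, "yaw": 0},
  {"x": -0.003, "y": -0.007, "z": 0.32, "yaw": 0},
  {"x": -0.003, "y": -0.007, "z": 0.383, "yaw": 0},
  {"x": -0.003, "y": -0.007, "z": 0.383, "yaw": 0},
])

```text
time: 11.22
eef_pos: [0.4267, -0.1046, 0.0261]
eef_rot: [0.399, 0.917, -0.0, -0.002]
force: [-0.1, 0.4, 0.6]
finger_gap: 0.903
gripper_force: 0.0
```

Request:
servo_tool([
  {"x": 0, "y": 0, "z": 0, "yaw": 0},
  {"x": 0, "y": 0, "z": 0, "yaw": 0},
  {"x": 0, "y": 0, "z": 0, "yaw": 0},
  {"x": 0, "y": 0, "z": 0, "yaw": 0},
  {"x": 0, "y": 0, "z": 0, "yaw": 0},
  {"x": 0, "y": 0, "z": 0, "yaw": 0},
], jaw=0, grip_force=25)

```text
time: 11.98
eef_pos: [0.4286, -0.1049, 0.029]
eef_rot: [0.399, 0.917, 0.0, 0.001]
force: [-0.3, -0.2, 5.3]
finger_gap: 0.316
gripper_force: 24.8
```

Request:
servo_tool([
  {"x": 0, "y": 0, "z": -0.03, "yaw": 0},
  {"x": 0, "y": 0, "z": -0.1, "yaw": 0},
  {"x": 0, "y": 0, "z": -0.2, "yaw": 0},
  {"x": 0, "y": 0, "z": -0.33, "yaw": 0},
  {"x": 0, "y": 0, "z": -0.42, "yaw": 0},
  {"x": 0, "y": 0, "z": -0.42, "yaw": 0},
])

```text
time: 12.72
eef_pos: [0.4291, -0.105, 0.1994]
eef_rot: [0.399, 0.917, 0.001, 0.003]
force: [-0.2, 0.0, -1.2]
finger_gap: 0.32
gripper_force: 24.7
```

Run:
```python
from h import *
C=np.array([.600,.185]);a=np.radians(-1.45);ex=np.array([np.cos(a),np.sin(a)]);ey=np.array([-ex[1],ex[0]])
for y in(-.068,.068): print(y,C+.031*ex+y*ey)
print("wash",C-.029*ex)
t=C+.031*ex+.068*ey
go(.53,.1,.2,133); go(*t,.2,133)
c=look("wrist","w6")
```

```text
-0.068 [0.62926936 0.11623733]
0.068 [0.63271078 0.25219378]
wash [0.57100929 0.18573383]
t12.7 [ 0.4291 -0.105   0.1994] head 133.01 tilt 0.0055 -> x 0.203 y 0.534 z -0.001 yaw 0.0000 F [-0.2  0.  -1.2] gap 0.320
t12.7 [ 0.4291 -0.105   0.1994] head 133.01 tilt 0.0055 -> x 0.306 y 0.981 z 0.000 yaw 0.0000 F [-0.2  0.  -1.2] gap 0.320
```

View pics/w6.png

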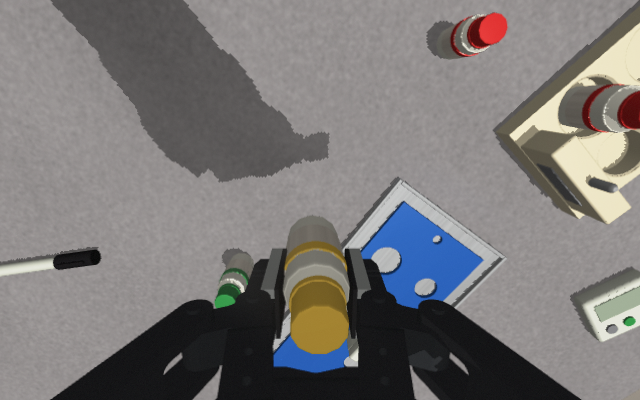

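Small yellow is held upright at (315,300), and the red bottle stands at (475,37). Moving over the pocket.

Request:
servo_tool([
  {"x": 0.02, "y": 0.06, "z": 0, "yaw": 0},
  {"x": 0.06, "y": 0.18, "z": 0, "yaw": 0},
  {"x": 0.11, "y": 0.34, "z": 0, "yaw": 0},
  {"x": 0.16, "y": 0.5, "z": 0, "yaw": 0},
  {"x": 0.21, "y": 0.66, "z": 0, "yaw": 0},
  {"x": 0.255, "y": 0.81, "z": 0, "yaw": 0},
  {"x": 0.29, "y": 0.93, "z": 0, "yaw": 0},
  {"x": 0.306, "y": 0.981, "z": 0, "yaw": 0},
])

```text
time: 13.78
eef_pos: [0.6313, 0.2554, 0.1926]
eef_rot: [0.397, 0.918, -0.001, -0.002]
force: [0.2, -0.4, -0.6]
finger_gap: 0.32
gripper_force: 24.7
```

Request:
servo_tool([
  {"x": 0, "y": 0, "z": 0, "yaw": 0},
  {"x": 0, "y": 0, "z": 0, "yaw": 0},
])

```text
time: 14.02
eef_pos: [0.6304, 0.2517, 0.195]
eef_rot: [0.399, 0.917, -0.001, -0.001]
force: [-0.3, -0.4, -0.6]
finger_gap: 0.319
gripper_force: 24.8
```

Run:
```python
from h import *
c=look("wrist","w7"); go(.6327,.2522,.033,133)
for n,x,y in(("sp",.031,.068),("mid",-.029,0),("lr",-.029,-.068)):
    a=np.radians(-1.45);ex=np.array([np.cos(a),np.sin(a)]);ey=np.array([-ex[1],ex[0]]); p=np.array([.6,.185])+x*ex+y*ey
    print(n,proj(c,np.array([*p,.025])).round(1))
```

```text
t14.1 [0.6305 0.2514 0.1956] head 132.96 tilt 0.0015 -> x -0.002 y 0.006 z 0.406 yaw -0.0002 F [-0.4  0.5  0. ] gap 0.323
sp [317.8 179.3]
mid [226.  185.6]
lr [183.6 231. ]
```

View pics/w7.png

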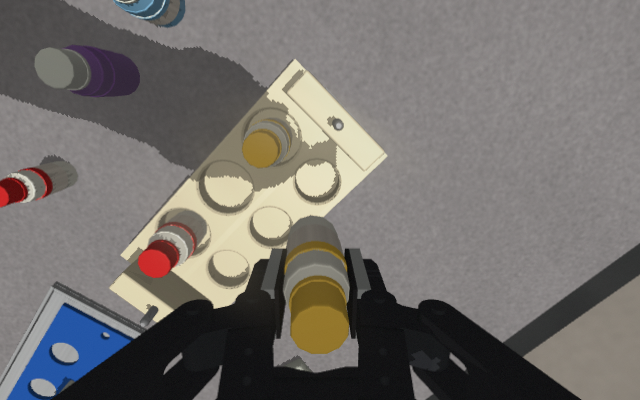

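The pocket rim centre at (318,181) matches the predicted (318,179), so the rack pose is good. Lowering.

Request:
servo_tool([
  {"x": -0.002, "y": 0.005, "z": 0.08, "yaw": 0},
  {"x": -0.002, "y": 0.005, "z": 0.18, "yaw": 0},
  {"x": -0.002, "y": 0.005, "z": 0.27, "yaw": 0},
  {"x": -0.002, "y": 0.005, "z": 0.33, "yaw": 0},
  {"x": -0.002, "y": 0.005, "z": 0.37, "yaw": 0},
  {"x": -0.002, "y": 0.005, "z": 0.39, "yaw": 0},
  {"x": -0.002, "y": 0.005, "z": 0.4, "yaw": 0},
  {"x": -0.002, "y": 0.005, "z": 0.403, "yaw": 0},
])

```text
time: 15.08
eef_pos: [0.6336, 0.2534, 0.0356]
eef_rot: [0.399, 0.917, 0.0, 0.0]
force: [-0.3, -0.1, 0.8]
finger_gap: 0.323
gripper_force: 24.7
```

Request:
servo_tool([
  {"x": 0, "y": 0, "z": 0.001, "yaw": 0},
  {"x": 0, "y": 0, "z": 0.002, "yaw": 0},
  {"x": 0, "y": 0, "z": 0.002, "yaw": 0},
])

```text
time: 15.45
eef_pos: [0.6333, 0.2534, 0.0343]
eef_rot: [0.399, 0.917, 0.0, 0.0]
force: [0.3, -0.2, -0.7]
finger_gap: 0.321
gripper_force: 24.7
```

Request:
servo_tool([
  {"x": 0, "y": 0, "z": 0.002, "yaw": 0},
  {"x": 0, "y": 0, "z": 0.003, "yaw": 0},
])

```text
time: 15.7
eef_pos: [0.6335, 0.2533, 0.0341]
eef_rot: [0.399, 0.917, 0.0, 0.0]
force: [-2.9, -1.3, 7.4]
finger_gap: 0.319
gripper_force: 25.5
```

Request:
servo_tool([
  {"x": 0, "y": 0, "z": 0, "yaw": 0},
  {"x": 0, "y": 0, "z": 0, "yaw": 0},
  {"x": 0, "y": 0, "z": 0, "yaw": 0},
  {"x": 0, "y": 0, "z": 0, "yaw": 0},
], jaw=0.5)

```text
time: 16.2
eef_pos: [0.6331, 0.2533, 0.0327]
eef_rot: [0.399, 0.917, -0.0, -0.0]
force: [0.2, -0.5, -0.0]
finger_gap: 0.499
gripper_force: 0.0
```

Request:
servo_tool([
  {"x": 0, "y": 0, "z": -0.05, "yaw": 0},
  {"x": 0, "y": 0, "z": -0.17, "yaw": 0},
  {"x": 0, "y": 0, "z": -0.32, "yaw": 0},
  {"x": 0, "y": 0, "z": -0.42, "yaw": 0},
  {"x": 0, "y": 0, "z": -0.42, "yaw": 0},
])

```text
time: 16.82
eef_pos: [0.6348, 0.2539, 0.2054]
eef_rot: [0.399, 0.917, 0.003, 0.003]
force: [0.1, 0.5, -0.9]
finger_gap: 0.5
gripper_force: 0.0
```

Run:
```python
from h import *
go(.438,.074,.18,133)
c=look("wrist")
s,d=look("scene"),look("side")
for col in("yellow","red"): print(col,[(b[0],b[2]) for b in blobs(c,col,60)[1]],[b[2] for b in blobs(s,col,30,(160,130,500,320))[1]],[b[2] for b in blobs(d,col,30,(150,100,430,390))[1]])
```

```text
t16.8 [0.6348 0.2539 0.2054] head 133.01 tilt 0.0074 -> x 0.007 y -0.667 z 0.059 yaw 0.0001 F [ 0.1  0.5 -0.9] gap 0.500
yellow [(996, array([254.8, 144.5])), (522, array([310.6, 186.7]))] [array([401.1, 251.1]), array([394.3, 274.4])] [array([193.6, 251.1]), array([216.6, 261.8])]
red [(86, array([ 19.4, 183.5])), (175, array([  3.9, 191.2])), (961, array([155.2, 252.8]))] [array([350.8, 189.6]), array([346.5, 229.8])] [array([262.2, 217.3]), array([327.1, 233.8])]
```

Contact (7 N) and release were clean. Next is small red.

Request:
servo_tool([
  {"x": 0.007, "y": -0.667, "z": 0.03, "yaw": 0},
  {"x": 0.007, "y": -0.667, "z": 0.03, "yaw": 0},
  {"x": 0.007, "y": -0.667, "z": 0.059, "yaw": 0},
  {"x": 0.007, "y": -0.667, "z": 0.059, "yaw": 0},
  {"x": 0.007, "y": -0.667, "z": 0.059, "yaw": 0},
  {"x": 0.007, "y": -0.667, "z": 0.059, "yaw": 0},
  {"x": 0.007, "y": -0.667, "z": 0.059, "yaw": 0},
], jaw=0.9)

```text
time: 17.85
eef_pos: [0.4373, 0.074, 0.1771]
eef_rot: [0.398, 0.917, 0.0, 0.0]
force: [0.9, 0.0, 0.1]
finger_gap: 0.899
gripper_force: 0.0
```

Run:
```python
from h import *
c=look("wrist")
B=[(b[0],b[2],plane(c,b[2],.076).round(4)) for b in blobs(c,"red",60)[1] if b[0]>200]; print(B)
s,d=look("scene"),look("side")
B=sorted(B,key=lambda b:abs(b[2][0]-.4375)+abs(b[2][1]-.0736))
print(tri((c,s,d),(B[0][1],(350.8,189.6),(327.1,233.8))))
p=B[0][2]; go(p[0],p[1],.027,133)
```

```text
[(606, array([314.8, 201.3]), array([0.438 , 0.0728, 0.076 ])), (976, array([470.9, 273.2]), array([0.5769, 0.1157, 0.076 ]))]
(array([0.43846899, 0.07276253, 0.07038533]), np.float64(0.0014765941302511524))
t18.0 [0.4372 0.0741 0.1771] head 133.06 tilt 0.0003 -> x -0.004 y -0.001 z 0.375 yaw 0.0004 F [-0.3 -0.4  0.1] gap 0.897
```

Request:
servo_tool([
  {"x": -0.004, "y": 0, "z": 0.1, "yaw": 0},
  {"x": -0.004, "y": 0, "z": 0.22, "yaw": 0},
  {"x": -0.004, "y": 0, "z": 0.32, "yaw": 0},
  {"x": -0.004, "y": 0, "z": 0.375, "yaw": 0},
  {"x": -0.004, "y": 0, "z": 0.375, "yaw": 0},
])

```text
time: 18.62
eef_pos: [0.4363, 0.0724, 0.0256]
eef_rot: [0.398, 0.917, -0.001, -0.002]
force: [-0.6, -0.1, 0.5]
finger_gap: 0.903
gripper_force: 0.0
```

Request:
servo_tool([
  {"x": 0, "y": 0, "z": 0, "yaw": 0},
  {"x": 0, "y": 0, "z": 0, "yaw": 0},
  {"x": 0, "y": 0, "z": 0, "yaw": 0},
  {"x": 0, "y": 0, "z": 0, "yaw": 0},
  {"x": 0, "y": 0, "z": 0, "yaw": 0},
  {"x": 0, "y": 0, "z": 0, "yaw": 0},
], jaw=0, grip_force=25)

```text
time: 19.38
eef_pos: [0.4382, 0.0723, 0.0284]
eef_rot: [0.399, 0.917, 0.001, 0.001]
force: [0.2, 1.4, 5.9]
finger_gap: 0.322
gripper_force: 24.5
```

Request:
servo_tool([
  {"x": 0, "y": 0, "z": -0.03, "yaw": 0},
  {"x": 0, "y": 0, "z": -0.1, "yaw": 0},
  {"x": 0, "y": 0, "z": -0.2, "yaw": 0},
  {"x": 0, "y": 0, "z": -0.33, "yaw": 0},
  {"x": 0, "y": 0, "z": -0.42, "yaw": 0},
  {"x": 0, "y": 0, "z": -0.42, "yaw": 0},
])

```text
time: 20.12
eef_pos: [0.4387, 0.0724, 0.1988]
eef_rot: [0.399, 0.917, 0.002, 0.002]
force: [-0.6, -0.2, -0.2]
finger_gap: 0.321
gripper_force: 24.7
```

Run:
```python
from h import *
go(.6300,.1165,.2,133)
```

```text
t20.1 [0.4387 0.0724 0.1988] head 133.00 tilt 0.0058 -> x -0.245 y 0.425 z -0.000 yaw 0.0000 F [-0.6 -0.2 -0.2] gap 0.321
```

Request:
servo_tool([
  {"x": -0.05, "y": 0.08, "z": 0, "yaw": 0},
  {"x": -0.12, "y": 0.2, "z": 0, "yaw": 0},
  {"x": -0.19, "y": 0.32, "z": 0, "yaw": 0},
  {"x": -0.23, "y": 0.4, "z": 0, "yaw": 0},
  {"x": -0.245, "y": 0.425, "z": 0, "yaw": 0},
  {"x": -0.245, "y": 0.425, "z": 0, "yaw": 0},
  {"x": -0.245, "y": 0.425, "z": 0, "yaw": 0},
])

```text
time: 21.0
eef_pos: [0.6272, 0.1161, 0.1955]
eef_rot: [0.399, 0.917, -0.0, -0.0]
force: [-0.0, -0.1, -0.3]
finger_gap: 0.315
gripper_force: 24.9
```

Run:
```python
from h import *
go(.6300,.1165,.034,133)
c=look("wrist","w8"); print(proj(c,np.array([.63,.1165,.025])))
```

```text
t21.0 [0.6272 0.1161 0.1955] head 133.00 tilt 0.0007 -> x -0.004 y 0.006 z 0.404 yaw -0.0000 F [-0.  -0.1 -0.3] gap 0.315
[317.67052706 179.4658191 ]
```

View pics/w8.png

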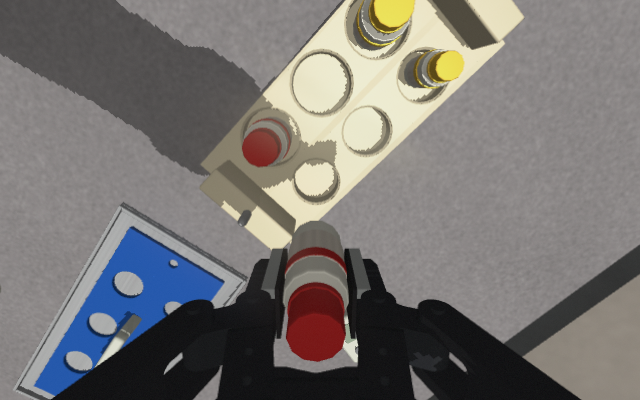

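The small yellow stands upright behind the large yellow at (430,75). The target pocket is at (317,181) against the predicted (318,179). Lowering red.

Request:
servo_tool([
  {"x": -0.003, "y": 0.004, "z": 0.08, "yaw": 0},
  {"x": -0.003, "y": 0.004, "z": 0.18, "yaw": 0},
  {"x": -0.003, "y": 0.004, "z": 0.27, "yaw": 0},
  {"x": -0.003, "y": 0.004, "z": 0.33, "yaw": 0},
  {"x": -0.003, "y": 0.004, "z": 0.37, "yaw": 0},
  {"x": -0.003, "y": 0.004, "z": 0.39, "yaw": 0},
  {"x": -0.003, "y": 0.004, "z": 0.4, "yaw": 0},
  {"x": -0.003, "y": 0.004, "z": 0.403, "yaw": 0},
])

```text
time: 22.05
eef_pos: [0.6308, 0.1167, 0.0348]
eef_rot: [0.399, 0.917, 0.0, 0.0]
force: [-0.2, 0.3, 0.0]
finger_gap: 0.314
gripper_force: 24.9
```

Request:
servo_tool([
  {"x": 0, "y": 0, "z": 0.002, "yaw": 0},
  {"x": 0, "y": 0, "z": 0.004, "yaw": 0},
  {"x": 0, "y": 0, "z": 0.004, "yaw": 0},
])

```text
time: 22.42
eef_pos: [0.6309, 0.1168, 0.0334]
eef_rot: [0.399, 0.917, 0.0, 0.001]
force: [-0.9, 0.2, 4.5]
finger_gap: 0.317
gripper_force: 25.3
```

Contact; release and retreat.

Request:
servo_tool([
  {"x": 0, "y": 0, "z": 0, "yaw": 0},
  {"x": 0, "y": 0, "z": 0, "yaw": 0},
  {"x": 0, "y": 0, "z": 0, "yaw": 0},
  {"x": 0, "y": 0, "z": 0, "yaw": 0},
], jaw=0.5)

```text
time: 22.92
eef_pos: [0.6303, 0.1166, 0.0323]
eef_rot: [0.399, 0.917, -0.0, -0.0]
force: [0.9, -0.2, 0.1]
finger_gap: 0.499
gripper_force: 0.0
```

Request:
servo_tool([
  {"x": 0, "y": 0, "z": -0.05, "yaw": 0},
  {"x": 0, "y": 0, "z": -0.17, "yaw": 0},
  {"x": 0, "y": 0, "z": -0.32, "yaw": 0},
  {"x": 0, "y": 0, "z": -0.42, "yaw": 0},
  {"x": 0, "y": 0, "z": -0.42, "yaw": 0},
])

```text
time: 23.55
eef_pos: [0.6322, 0.117, 0.2048]
eef_rot: [0.399, 0.917, 0.002, 0.003]
force: [0.0, -0.0, 0.4]
finger_gap: 0.5
gripper_force: 0.0
```

Run:
```python
from h import *
go(.426,.274,.2,133)
```

```text
t23.6 [0.6322 0.117  0.2048] head 133.00 tilt 0.0072 -> x 0.639 y -0.109 z 0.009 yaw 0.0000 F [ 0.  -0.   0.4] gap 0.500
```

Request:
servo_tool([
  {"x": 0.639, "y": -0.109, "z": 0.009, "yaw": 0},
  {"x": 0.639, "y": -0.109, "z": 0.009, "yaw": 0},
  {"x": 0.639, "y": -0.109, "z": 0.009, "yaw": 0},
  {"x": 0.639, "y": -0.109, "z": 0.009, "yaw": 0},
  {"x": 0.639, "y": -0.109, "z": 0.009, "yaw": 0},
  {"x": 0.639, "y": -0.109, "z": 0.009, "yaw": 0},
  {"x": 0.639, "y": -0.109, "z": 0.009, "yaw": 0},
], jaw=0.8)

```text
time: 24.42
eef_pos: [0.4251, 0.2732, 0.1964]
eef_rot: [0.399, 0.917, -0.0, 0.0]
force: [-0.2, -0.6, 0.9]
finger_gap: 0.802
gripper_force: 0.0
```

Run:
```python
from h import *
go(.426,.274,.2,133); c=look("wrist","w9")
q=proj(c,np.array([.4255,.274,.084])); print(q)
x,y=q.astype(int); B=[b for b in blobs(c,"white",60,(x-60,y-60,x+60,y+60))[1]]; print([(b,plane(c,b[2],.084).round(4)) for b in B])
cv2.imwrite("pics/w9c.png",cv2.resize(c["color"][60:320,140:500,::-1],None,fx=2,fy=2,interpolation=2))
```

```text
t24.4 [0.4251 0.2732 0.1964] head 132.93 tilt 0.0006 -> x -0.000 y 0.003 z -0.009 yaw -0.0004 F [-0.2 -0.6  0.9] gap 0.802
[316.33858729 194.95770581]
[((518, (np.int32(298), np.int32(191), np.int32(37), np.int32(22)), array([315.7, 202.4])), array([0.4295, 0.269 , 0.084 ]))]
```

View pics/w9c.png

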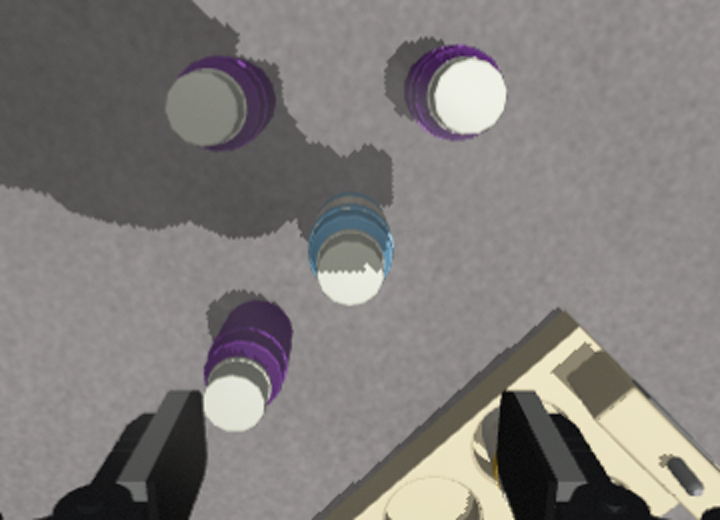

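Crop: four bottles of this shape — purple at (220,100), (455,90), (250,365) in the crop, and the only light-blue one at (350,250). That one is the wash, and both finger lanes beside it are free. Descending on it.

Request:
servo_tool([
  {"x": 0, "y": 0.001, "z": 0.1, "yaw": 0},
  {"x": 0, "y": 0.001, "z": 0.22, "yaw": 0},
  {"x": 0, "y": 0.001, "z": 0.33, "yaw": 0},
  {"x": 0, "y": 0.001, "z": 0.4, "yaw": 0},
  {"x": 0, "y": 0.001, "z": 0.423, "yaw": 0},
  {"x": 0, "y": 0.001, "z": 0.423, "yaw": 0},
])

```text
time: 25.22
eef_pos: [0.425, 0.2736, 0.0276]
eef_rot: [0.399, 0.917, -0.0, -0.0]
force: [-0.0, -0.1, 0.1]
finger_gap: 0.797
gripper_force: 0.0
```

Request:
servo_tool([
  {"x": 0, "y": 0, "z": 0, "yaw": 0},
  {"x": 0, "y": 0, "z": 0, "yaw": 0},
  {"x": 0, "y": 0, "z": 0, "yaw": 0},
  {"x": 0, "y": 0, "z": 0, "yaw": 0},
  {"x": 0, "y": 0, "z": 0, "yaw": 0},
  {"x": 0, "y": 0, "z": 0, "yaw": 0},
], jaw=0, grip_force=30)

```text
time: 25.98
eef_pos: [0.4255, 0.2746, 0.0292]
eef_rot: [0.399, 0.917, 0.001, 0.001]
force: [0.6, -1.6, 6.3]
finger_gap: 0.434
gripper_force: 30.1
```

Request:
servo_tool([
  {"x": 0, "y": 0, "z": -0.03, "yaw": 0},
  {"x": 0, "y": 0, "z": -0.1, "yaw": 0},
  {"x": 0, "y": 0, "z": -0.2, "yaw": 0},
  {"x": 0, "y": 0, "z": -0.33, "yaw": 0},
  {"x": 0, "y": 0, "z": -0.43, "yaw": 0},
  {"x": 0, "y": 0, "z": -0.43, "yaw": 0},
])

```text
time: 26.72
eef_pos: [0.4258, 0.2751, 0.2039]
eef_rot: [0.399, 0.917, 0.003, 0.002]
force: [0.3, 0.5, -1.4]
finger_gap: 0.434
gripper_force: 30.2
```

Run:
```python
from h import *
go(.5715,.1857,.2,88.5)
```

```text
t26.7 [0.4258 0.2751 0.2039] head 133.02 tilt 0.0067 -> x -0.412 y 0.114 z 0.011 yaw 0.2473 F [ 0.3  0.5 -1.4] gap 0.434
```

Request:
servo_tool([
  {"x": -0.06, "y": 0.015, "z": 0, "yaw": 0.03},
  {"x": -0.16, "y": 0.04, "z": 0, "yaw": 0.08},
  {"x": -0.26, "y": 0.07, "z": 0, "yaw": 0.13},
  {"x": -0.35, "y": 0.1, "z": 0, "yaw": 0.18},
  {"x": -0.4, "y": 0.111, "z": 0.01, "yaw": 0.22},
  {"x": -0.412, "y": 0.114, "z": 0.01, "yaw": 0.2473},
  {"x": -0.412, "y": 0.114, "z": 0.01, "yaw": 0.2473},
  {"x": -0.412, "y": 0.114, "z": 0.01, "yaw": 0.2473},
])

```text
time: 27.72
eef_pos: [0.5697, 0.1848, 0.1952]
eef_rot: [0.716, 0.698, -0.0, -0.0]
force: [0.1, 0.3, -0.8]
finger_gap: 0.432
gripper_force: 30.2
```

Run:
```python
from h import *
go(.5715,.1857,.035,88.5)
c=look("wrist","w10"); print(proj(c,np.array([.5715,.1857,.025])))
```

```text
t27.7 [0.5697 0.1848 0.1952] head 88.59 tilt 0.0010 -> x 0.002 y 0.005 z 0.401 yaw 0.0005 F [ 0.1  0.3 -0.8] gap 0.432
[316.96823303 177.1227173 ]
```

View pics/w10.png

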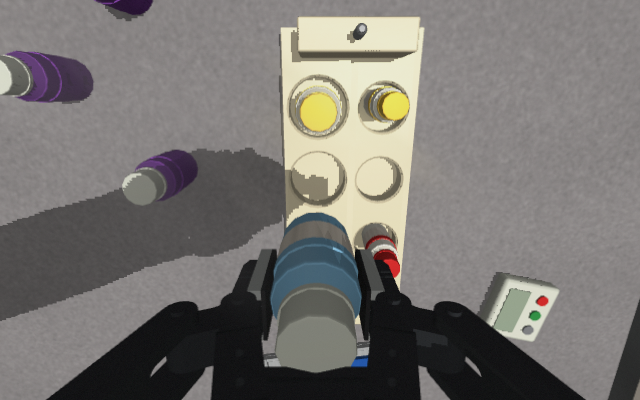

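The middle large pocket is at (319,178), matching the prediction of (317,177). Lowering the wash.

Request:
servo_tool([
  {"x": 0.002, "y": 0.004, "z": 0.08, "yaw": 0},
  {"x": 0.002, "y": 0.004, "z": 0.18, "yaw": 0},
  {"x": 0.002, "y": 0.004, "z": 0.27, "yaw": 0},
  {"x": 0.002, "y": 0.004, "z": 0.33, "yaw": 0},
  {"x": 0.002, "y": 0.004, "z": 0.37, "yaw": 0},
  {"x": 0.002, "y": 0.004, "z": 0.39, "yaw": 0},
  {"x": 0.002, "y": 0.004, "z": 0.398, "yaw": 0},
  {"x": 0.002, "y": 0.004, "z": 0.401, "yaw": 0},
])

```text
time: 28.78
eef_pos: [0.5724, 0.1856, 0.036]
eef_rot: [0.716, 0.698, 0.001, 0.0]
force: [-0.5, -0.2, 0.0]
finger_gap: 0.433
gripper_force: 30.2
```

Request:
servo_tool([
  {"x": 0, "y": 0, "z": 0.002, "yaw": 0},
  {"x": 0, "y": 0, "z": 0.004, "yaw": 0},
  {"x": 0, "y": 0, "z": 0.004, "yaw": 0},
])

```text
time: 29.15
eef_pos: [0.5722, 0.1856, 0.0342]
eef_rot: [0.716, 0.698, 0.0, 0.0]
force: [-0.3, 0.0, 2.2]
finger_gap: 0.436
gripper_force: 30.4
```

Request:
servo_tool([
  {"x": 0, "y": 0, "z": 0.001, "yaw": 0},
  {"x": 0, "y": 0, "z": 0.001, "yaw": 0},
  {"x": 0, "y": 0, "z": 0.001, "yaw": 0},
  {"x": 0, "y": 0, "z": 0.001, "yaw": 0},
  {"x": 0, "y": 0, "z": 0.001, "yaw": 0},
], jaw=0.65)

```text
time: 29.78
eef_pos: [0.5719, 0.1855, 0.0333]
eef_rot: [0.716, 0.698, 0.0, -0.0]
force: [0.4, 0.2, 0.2]
finger_gap: 0.65
gripper_force: 0.0
```

Request:
servo_tool([
  {"x": 0, "y": 0, "z": -0.05, "yaw": 0},
  {"x": 0, "y": 0, "z": -0.17, "yaw": 0},
  {"x": 0, "y": 0, "z": -0.32, "yaw": 0},
  {"x": 0, "y": 0, "z": -0.47, "yaw": 0},
  {"x": 0, "y": 0, "z": -0.55, "yaw": 0},
  {"x": 0, "y": 0, "z": -0.55, "yaw": 0},
])

```text
time: 30.52
eef_pos: [0.5731, 0.1859, 0.2566]
eef_rot: [0.716, 0.698, 0.003, 0.001]
force: [-0.5, 0.1, -0.4]
finger_gap: 0.647
gripper_force: 0.0
```

Request:
servo_tool([
  {"x": -0.4, "y": -0.4, "z": 0, "yaw": 0},
  {"x": -0.4, "y": -0.4, "z": 0, "yaw": 0},
  {"x": -0.4, "y": -0.4, "z": 0, "yaw": 0},
  {"x": -0.4, "y": -0.4, "z": 0, "yaw": 0},
  {"x": -0.4, "y": -0.4, "z": 0, "yaw": 0},
  {"x": -0.4, "y": -0.4, "z": 0, "yaw": 0},
])

```text
time: 31.28
eef_pos: [0.4078, 0.0298, 0.2526]
eef_rot: [0.716, 0.698, -0.0, -0.0]
force: [-0.0, -0.1, -0.8]
finger_gap: 0.65
gripper_force: 0.0
```

Run:
```python
from h import *
go(.5715,.1857,.035,88.5)
c=look("side"); a=c["color"][90:330,140:430,::-1]
d=look("scene"); b=d["color"][140:320,160:480,::-1]
a=cv2.resize(a,(480,397),interpolation=2); b=cv2.resize(b,(480,270),interpolation=2)
cv2.imwrite("pics/end.png",cv2.resize(np.vstack([a,b]),None,fx=.89,fy=.89))
```

```text
t31.3 [0.4078 0.0298 0.2526] head 88.47 tilt 0.0005 -> x 0.400 y 0.399 z 0.544 yaw -0.0002 F [-0.  -0.1 -0.8] gap 0.650
```

View pics/end.png

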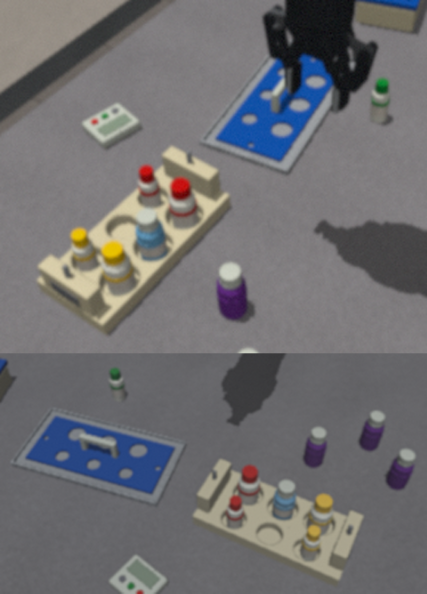

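Both views show all three bottles upright in the right pockets, the plate flat in the tray, and the green and purple bottles untouched. Handing in.

```bash
python3 -c "
from station import workorder
print(workorder.close_job())"
```

```text
the job is handed in; nothing more can be done
None
```

The job is handed in: the plate lies flat in the tray, small red, small yellow and wash stand upright in their pockets, and the green and purple bottles were left alone, at about 31 s of the 115 s limit.

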